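# One dose from the hand-wheel syringe doser

## Task

Give one dose with the syringe doser: with the fingertips, push its hand wheel round by the upright handle, clockwise seen from above, through exactly one full turn and not beyond, so that the handle comes back to where it started, to within ten degrees. Push gently, do not pinch the handle, keep off the pusher block and the syringe, and leave the wheel at rest and the vial, the ampoule and the cup of tubes standing where they are.

Things in the scene. Friction and masses are not known exactly. Their poses are not given: they have to be found in the camera images.
- doser: Syringe doser, fixed to the desk: base plate 92 x 255 mm, white gearbox 76 x 80 mm, 74 mm high, with a level steel hand wheel on top; a small syringe lies in a bed to its right. Origin on the desk under the wheel's vertical axis; x across the plate, y along it (plate from y = -205 to +50 mm, syringe towards -y), z up. Yaw within 0.45 rad. Nothing but the wheel is higher than 86 mm.
- wheel_centre (a point): Centre of the top of the wheel's hub, on the vertical axis, 106 mm above the desk. The hub (16 mm radius) carries three spokes and a round rim: rim bar 12 mm thick, 52 mm mean radius (116 mm overall), top of the rim 106 mm above the desk.
- wheel_handle: The upright black handle on the wheel's rim: a round rod 47 mm high and 15 to 20 mm thick (19 mm over its upper half), 52 mm from the wheel's axis, on the rim at the end of one spoke; it revolves freely on its own pin and does not tilt. Origin at its foot, 105 mm above the desk.
- handle_top (a point): Middle of the top of that handle, 152 mm above the desk and 52 mm from the wheel's axis.
- dose_wheel (a joint): Wheel angle in rad, growing clockwise seen from above. At 0 the handle stands towards -x of the doser. Starts anywhere from 0.1 to 4.5; stops lie at 0 and 12, so one clockwise turn is always free. Friction (0.08 N m, about 1.5 N at the handle) keeps the wheel where it is let go: it does not coast or spring back.
- pusher: Grey block (64 x 14 mm, 20 to 66 mm above the desk; origin on the desk under its middle), which the wheel drives by a screw towards -y of the doser, onto the syringe's plunger: 12 mm for each turn. It and the plunger follow the wheel by themselves and must not be touched.
- syringe: The small clear syringe (22 x 121 x 12 mm) in its bed, with its plunger towards the pusher; origin under its middle, 49 mm above the desk. Not to be touched.
- vial: Bystander, loose: glass vial, 19 mm thick, 39 mm high, origin under its middle. Standing on the desk beyond the doser.
- ampoule: Bystander, loose: clear plastic ampoule, 20 mm thick, 61 mm high, origin under its middle. Standing on the desk beyond the doser.
- tube_cup: Bystander, loose: clear cup with pink-capped tubes, 49 mm thick, 66 mm high, origin under its middle. Standing on the desk on the robot's side of the doser.

How it is judged:
By the outcome, as a careful person would: the job done as asked, in the order asked, and still so for the second after the job is handed in, with the robot touching nothing.
It also fails if it takes over 53 s, if anything falls off the work surface, if the arm or the gripper's body presses on something with over 40 N, if the wrist force passes 120 N, or if a joint passes its speed limit or range.

## Robot

A 7-joint arm with a two-finger parallel gripper is mounted at the origin on a cart in front of the work surface, level with it; the furniture and walls round the work are solid. World frame = base frame: x ahead of the robot, y to its left, z up, the work surface at z = 0. Lengths are in m, angles in rad, forces in N, time in s.
With the tool pointing down it reaches from about 0.425 to 0.925 m from the base axis. Payload 6.8 kg.
Tool frame: the origin (TCP) lies midway between the tips of the shut fingers; the grasp point (between the pads) lies 19 mm behind it; x points along the fingers, y is the direction in which the jaws open and shut, and the axes are right-handed (so a half turn about x gives the same grasp; the last joint's range is limited). The gripper opens to 85 mm and grips with 20 to 120 N. Pads are 22 mm wide; open, the fingers measure 114 mm over their backs; the gripper's body (76 mm by 85 mm) begins 54 mm behind the grasp point. The pads swing forward as they close: fully open they stand 13 mm farther back than shut.
Start: joints at [1.181, 0.477, 0.022, 1.555, -0.011, 1.109, -0.083], TCP at [0.188, -0.648, 0.231] pointing down, gripper open.
Joint ranges: [-2.96, 2.96], [-0.34, 2.1], [-1.41, 1.46], [0.24, 2.44], [-1.37, 4.51], [0.17, 1.92], [-2.96, 2.96]. Speed limits (rad/s): [2.39, 2.39, 3.14, 3.14, 3.14, 3.14, 3.14].

## Interface

Orientations are given as a rotation vector (axis times angle).
In Python, from bench import r, viewer, nets gives the robot as it stands.
- The arm moves only by the shell command python3 -m pendant 'ROWS' [FORCE]. ROWS is JSON, one flat list of numbers, 5 for each row, row after row: the finger opening in mm, from 0 to 85.4, then the shift along the tool's x, y, z in mm, then the turn about the tool's x in rad. A call has 1 to 20 rows; each row shifts and turns the commanded pose from where the row before left it, along the tool's axes as they then stand; what a row does not reach is not made up. A row lasts 1/8 s, in which the tool goes at most 62.5 mm and 10.7 degrees, less where a joint would pass 70% of its speed; a pose out of reach is approached as far as the arm can. A call with a gripper value outside its range is refused whole. The fingers move at their own pace and stop on an object; FORCE is the grip in N (left out, the last holds). Time passes only in rows, so rows that do not move let the fingers close. It gives the time, the measured TCP pose, the force and the opening at its end, in the units of the state.
- r.get_obs(): the state, without advancing time (a new reading comes with each control period).
- viewer.grab_frame(name): name is "scene" or "side" or "wrist"; returns (picture, depth): 480x640x3 uint8, red, green, blue; 480x640 float32, m along the optical axis (not along the pixel's ray), 0 where there is no reading.
- viewer.calibration(name): a dict with "mtx" (3x3 intrinsics, pixels), "world_to_cam" (4x4, takes a point from world to camera coordinates). Camera axes: x right, y up, looking along -z (the intrinsics and any distortion apply to the point x, -y, -z); pixel columns grow to the right and rows downward; lengths in m; the calibration is good to about 2 mm. A picture is of the moment at which its call begins: read the wrist's pose just before it. calibration takes no time and is no camera call; for the wrist camera it gives the pose at the moment of the call.
- r.hand_in(): hands the job in, once; it reports no verdict.
Trained networks look in the newest picture that a camera, given by its name, has taken for a name from the list of things; names that differ only in an ending like _2 or _b are one class to them, and where a whole thing is asked for, a point or a joint stands for the part that bears it (a point fixed in the world has none). Each returns a list of dicts, best first, with "score" (0 to 1); they miss things now and then, are a little off and sometimes report something else, mostly with a low value. They report only what shows in the picture. A call takes as long as a camera call.
- nets.look_for(name, camera): "location" ([x, y, z] in m, in world coordinates, good to about 4 mm: the middle of the surface that is visible of it).
- nets.silhouettes(name, camera): "mask" (480x640 bool, what is visible of it).
The state is a dict: "clock": time; "joints": joint angles; "qvel": joint speeds; "tau": joint torques, N m; "tcp_pos": TCP position; "orientation": TCP orientation; "contact_force": force on the tool from outside, world axes, zero at the start; "moment": the same for the moment, N m; "grip_width": finger opening in m.
Only numpy, scipy, OpenCV 4.12 (cv2) and the standard library are available. Lean on these libraries where they do the work, as an engineer would, in place of code of your own. Each camera call takes 0.05 s, during which the arm holds its last target. There are 200 camera calls.

## Working session

There is one attempt and no reset: what is moved stays moved. The work goes in short steps, Python scripts to look and compute and a shell command to move; the robot and the scene stay as the last step left them, time stands still between calls to the robot, and variables do not carry over. Pictures are saved under pics/ and viewed, about 8 in all and at most 12, crops included, and the job is handed in when it is done.

```bash
mkdir -p pics; ls
python3 - <<'E'
from bench import r,viewer,nets
import cv2,numpy as np
o=r.get_obs();print({k:np.round(v,3).tolist() for k,v in o.items()})
for c in("scene","side"):
    p,d=viewer.grab_frame(c);cv2.imwrite(f"pics/{c}0.png",p[:,:,::-1])
    for n in("wheel_centre","handle_top","wheel_handle","pusher","syringe","vial","ampoule","tube_cup","doser"):
        print(c,n,[(np.round(q["location"],3).tolist(),round(q["score"],2)) for q in nets.look_for(n,c)[:2]])
E
```

```text
pics
{'clock': 0.0, 'joints': [1.181, 0.478, 0.022, 1.556, -0.012, 1.109, -0.083], 'qvel': [-0.0, 0.0, -0.001, 0.0, -0.001, 0.002, 0.001], 'tau': [-0.0, -59.645, 1.608, -28.12, 0.012, 0.009, 0.0], 'tcp_pos': [0.188, -0.648, 0.23], 'orientation': [2.071, 0.296, -2.072], 'contact_force': [-0.462, -0.168, 0.832], 'moment': [0.008, -0.014, 0.02], 'grip_width': 0.085}
scene wheel_centre [([0.578, -0.044, 0.054], 0.62)]
scene handle_top [([0.607, 0.043, 0.134], 0.45)]
scene wheel_handle [([0.605, 0.041, 0.136], 0.43)]
scene pusher [([0.569, -0.043, 0.064], 0.87)]
scene syringe [([0.585, -0.114, 0.057], 0.71)]
scene vial []
scene ampoule [([0.688, -0.122, 0.044], 0.71)]
scene tube_cup [([0.472, -0.103, 0.05], 0.83)]
scene doser [([0.571, -0.044, 0.051], 0.9)]
side wheel_centre [([0.562, -0.046, 0.048], 0.97)]
side handle_top [([0.602, 0.041, 0.134], 0.59)]
side wheel_handle [([0.606, 0.04, 0.128], 0.58)]
side pusher [([0.562, -0.046, 0.051], 0.94)]
side syringe [([0.586, -0.107, 0.062], 0.76)]
side vial [([0.689, -0.024, 0.022], 0.53)]
side ampoule [([0.688, -0.127, 0.038], 0.76)]
side tube_cup [([0.468, -0.117, 0.044], 0.77)]
side doser [([0.566, -0.05, 0.052], 0.76)]
```

```bash
cat > h.py <<'E'
import numpy as np,cv2
from bench import r,viewer,nets
def cloud(c):
    p,d=viewer.grab_frame(c);k=viewer.calibration(c);K=k["mtx"];T=np.linalg.inv(k["world_to_cam"])
    v,u=np.mgrid[:480,:640]
    P=np.stack([(u-K[0,2])/K[0,0]*d,-(v-K[1,2])/K[1,1]*d,-d,np.ones_like(d)],-1)@T.T
    P=P[...,:3];P[d==0]=np.nan
    return p,P
def circ(Q):
    A=np.c_[2*Q[:,:2],np.ones(len(Q))];s=np.linalg.lstsq(A,(Q[:,:2]**2).sum(1),rcond=None)[0]
    return s[:2],np.sqrt(s[2]+s[:2]@s[:2])
E
python3 - <<'E'
from h import *
ims=[]
for c in("scene","side"):
    p,P=cloud(c);ims.append(p)
    print(c,viewer.calibration(c).keys(),np.round(np.linalg.inv(viewer.calibration(c)["world_to_cam"])[:3,3],2))
    m=(np.abs(P[...,0]-.6)<.15)&(np.abs(P[...,1])<.15)
    t=P[m&(P[...,2]>.118)&(P[...,2]<.16)];print("handle",len(t),np.round([t.mean(0),t.min(0),t.max(0)],3).tolist())
    t=t[t[:,2]>.149];print(" top",len(t),t.mean(0).round(4))
    q=P[m&(P[...,2]>.098)&(P[...,2]<.109)]
    print("rim pts",len(q),circ(q),q.min(0).round(3),q.max(0).round(3))
    b,_=circ(q)
    for i in range(6):
        s=q[abs(np.hypot(*(q[:,:2]-b).T)-.052)<.012]; b,R=circ(s)
    print(" fit",b.round(4),R.round(4),len(s))
    # base plate / gearbox edges
    g=P[m&(P[...,2]>.068)&(P[...,2]<.080)]
    print(" box",cv2.minAreaRect((g[:,:2]*1000).astype(np.float32)))
cv2.imwrite("pics/a.png",np.hstack([cv2.resize(i[60:420,100:580],(400,300)) for i in ims])[:,:,::-1])
cv2.imwrite("pics/b.png",ims[0][:,:,::-1])
E
```

```text
scene dict_keys(['mtx', 'world_to_cam']) [ 0.43 -0.42  0.87]
handle 132 [[0.606, 0.045, 0.141], [0.599, 0.039, 0.119], [0.615, 0.058, 0.154]]
 top 40 [0.6074 0.0481 0.1511]
rim pts 1316 (array([0.56350348, 0.01775046]), np.float64(0.04572576059968857)) [ 0.507 -0.038  0.098] [0.622 0.078 0.109]
 fit [0.5639 0.0181] 0.0514 983
 box ((547.268798828125, -33.30449676513672), (208.1781768798828, 106.32270812988281), 66.47276306152344)
side dict_keys(['mtx', 'world_to_cam']) [ 0.27 -0.81  0.49]
handle 231 [[0.604, 0.042, 0.136], [0.596, 0.036, 0.119], [0.614, 0.052, 0.153]]
 top 31 [0.6055 0.0442 0.1511]
rim pts 1412 (array([0.5609296, 0.0139459]), np.float64(0.046464019118858904)) [ 0.506 -0.04   0.098] [0.618 0.074 0.109]
 fit [0.5614 0.0141] 0.0515 1099
 box ((564.4074096679688, 4.101814270019531), (76.32583618164062, 101.57947540283203), 7.730201721191406)
```

View pics/scene0.png

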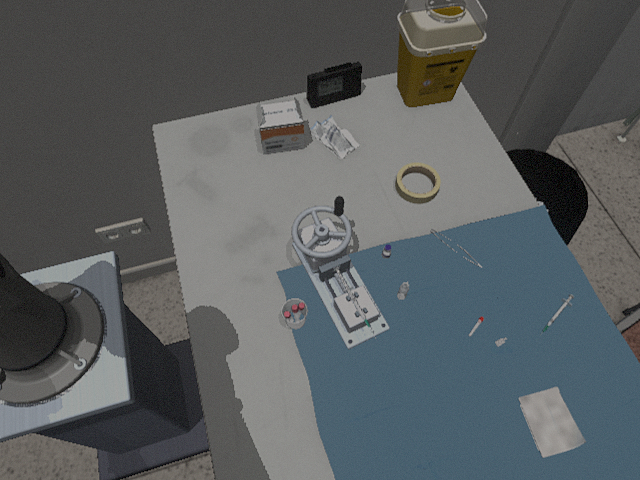

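View pics/side0.png

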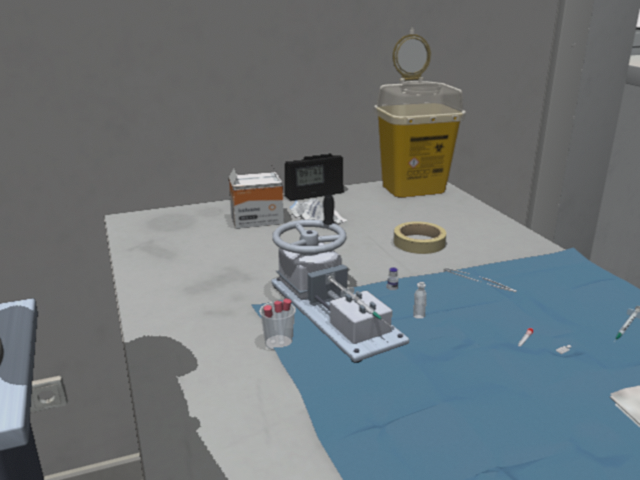

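Both views show the same thing. The wheel is at about scene px (322,232) with the black handle at its far-left (339,206). The cup is at (294,313), the vial at (387,250) and the ampoule at (403,290). The wheel centre is ≈(0.5626, 0.016), and the handle sits 34.5° CCW of +x at a radius of 53 mm, which matches the given 52 mm.

```bash
cat >> h.py <<'E'
from scipy.spatial.transform import Rotation as Ro
C=np.array([.5626,.016])
def todo(target,yaw=None):
    o=r.get_obs();R=Ro.from_rotvec(o["orientation"]).as_matrix()
    print("tcp",np.round(o["tcp_pos"],4),"F",np.round(o["contact_force"],1),"t",round(o["clock"],2));print(R.round(3))
    print("tool shift mm",(R.T@(np.array(target)-o["tcp_pos"])*1000).round(1))
def wheel(c):
    p,P=cloud(c)
    cen={"scene":(.5639,.0181),"side":(.5614,.0141)}[c]
    m=np.hypot(P[...,0]-cen[0],P[...,1]-cen[1])<.068
    m&=(P[...,2]>.122)&(P[...,2]<.156)&(p.max(-1)<70)
    t=P[m];tt=t[t[:,2]>.149]
    f=lambda q:(len(q),np.degrees(np.arctan2(*(q.mean(0)[:2]-cen)[::-1])).round(1),(np.hypot(*(q.mean(0)[:2]-cen))*1000).round(1)) if len(q) else None
    print(c,"handle ang/r all",f(t),"top",f(tt));return p
E
python3 - <<'E'
from h import *
wheel("scene");wheel("side")
a=np.radians(82);todo([*(C+.055*np.array([np.cos(a),np.sin(a)])),.231])
print(r.get_obs()["joints"].round(2))
E
```

```text
scene handle ang/r all (108, np.float64(31.1), np.float64(49.9)) top (33, np.float64(33.3), np.float64(51.7))
side handle ang/r all (182, np.float64(31.9), np.float64(50.9)) top (30, np.float64(34.0), np.float64(53.2))
tcp [ 0.1877 -0.6484  0.2313] F [-0.3 -0.   0.5] t 1.2
[[-0.     0.278 -0.961]
 [-0.    -0.961 -0.278]
 [-1.     0.     0.   ]]
tool shift mm [ 3.000e-01 -5.841e+02 -5.674e+02]
[ 1.18  0.48  0.02  1.56 -0.01  1.11 -0.08]
```

```bash
python3 -m pendant '[0,0,0,0,0.1405, 0,0,0,0,0.1405, 0,0,-40,-21.3,0, 0,0,-40,-21.3,0, 0,0,-40,-21.3,0, 0,0,-40,-21.3,0, 0,0,-40,-21.3,0, 0,0,-40,-21.3,0, 0,0,-40,-21.3,0, 0,0,-40,-21.3,0, 0,0,-40,-21.3,0, 0,0,-40,-21.3,0, 0,0,-40,-21.3,0, 0,0,-40,-21.3,0, 0,0,-40,-21.3,0, 0,0,-40,-21.3,0, 0,0,-40,-21.3,0, 0,0,-40,-21.3,0, 0,0,-40,-21.3,0, 0,0,-40,-21.3,0]' 40
python3 - <<'E'
from h import *
a=np.radians(82);todo([*(C+.055*np.array([np.cos(a),np.sin(a)])),.12])
E
```

```text
clock: 3.7
tcp_pos: [0.5713, 0.073, 0.2315]
orientation: [2.222, 0.0, -2.221]
contact_force: [-0.7, -0.2, -0.3]
grip_width: 0.0001
tcp [0.5713 0.073  0.2315] F [-0.7 -0.2 -0.3] t 3.7
[[ 0.001  0.    -1.   ]
 [-0.    -1.    -0.   ]
 [-1.     0.    -0.001]]
tool shift mm [111.5   2.6   1.1]
```

```bash
python3 -m pendant '[0,20,1,1,0, 0,20,1,0,0, 0,20,0.6,0,0, 0,20,0,0,0, 0,20,0,0,0, 0,11,0,0,0, 0,0,0,0,0]'
python3 - <<'E'
from h import *
p=wheel("scene");q=wheel("side")
a=np.radians(82);todo([*(C+.055*np.array([np.cos(a),np.sin(a)])),.12])
cv2.imwrite("pics/c.png",np.hstack([cv2.resize(p[150:300,240:440],(400,300)),cv2.resize(q[170:320,230:430],(400,300))])[:,:,::-1])
# TCP path around the circle, 10 deg steps: world->tool (y,z) shifts
R=54
for s in range(82,-300,-10):
    a,b=np.radians(s),np.radians(s-10)
    print(s-10,(-R*(np.sin(b)-np.sin(a))).round(1),(-R*(np.cos(b)-np.cos(a))).round(1),end=" | ")
E
```

```text
clock: 4.58
tcp_pos: [0.5692, 0.0692, 0.1198]
orientation: [2.22, 0.001, -2.222]
contact_force: [-0.5, 0.0, 1.4]
grip_width: 0.0002
scene handle ang/r all (161, np.float64(45.0), np.float64(44.0)) top (36, np.float64(36.5), np.float64(50.9))
side handle ang/r all (380, np.float64(58.3), np.float64(43.0)) top (80, np.float64(68.6), np.float64(44.3))
tcp [0.57   0.0694 0.1209] F [ 0.8 -1.1  0.6] t 4.67
[[ 0.001  0.001 -1.   ]
 [ 0.    -1.    -0.001]
 [-1.    -0.    -0.001]]
tool shift mm [ 0.9 -1.  -0.2]
72 2.1 -9.2 | 62 3.7 -8.7 | 52 5.1 -7.9 | 42 6.4 -6.9 | 32 7.5 -5.7 | 22 8.4 -4.3 | 12 9.0 -2.8 | 2 9.3 -1.1 | -8 9.4 0.5 | -18 9.2 2.1 | -28 8.7 3.7 | -38 7.9 5.1 | -48 6.9 6.4 | -58 5.7 7.5 | -68 4.3 8.4 | -78 2.8 9.0 | -88 1.1 9.3 | -98 -0.5 9.4 | -108 -2.1 9.2 | -118 -3.7 8.7 | -128 -5.1 7.9 | -138 -6.4 6.9 | -148 -7.5 5.7 | -158 -8.4 4.3 | -168 -9.0 2.8 | -178 -9.3 1.1 | -188 -9.4 -0.5 | -198 -9.2 -2.1 | -208 -8.7 -3.7 | -218 -7.9 -5.1 | -228 -6.9 -6.4 | -238 -5.7 -7.5 | -248 -4.3 -8.4 | -258 -2.8 -9.0 | -268 -1.1 -9.3 | -278 0.5 -9.4 | -288 2.1 -9.2 | -298 3.7 -8.7 | -308 5.1 -7.9 |
```

View pics/c.png

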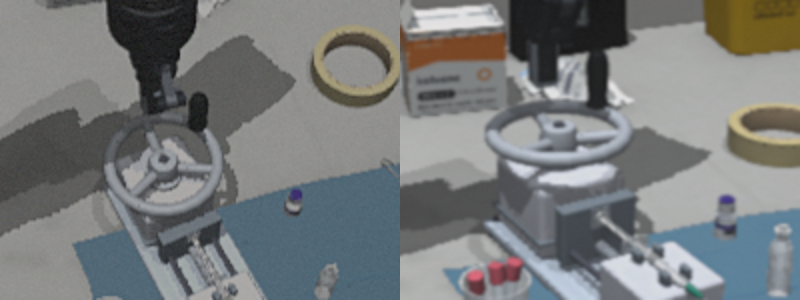

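The left crop shows the fingertips at px (170,100) beside the handle at (198,110). The right crop shows the fingers clear above the rim. Next is the first half of the push.

```bash
python3 -m pendant '[0,0,2.1,-9.2,0, 0,0,3.7,-8.7,0, 0,0,5.1,-7.9,0, 0,0,6.4,-6.9,0, 0,0,7.5,-5.7,0, 0,0,8.4,-4.3,0, 0,0,9,-2.8,0, 0,0,9.3,-1.1,0, 0,0,9.4,0.5,0, 0,0,9.2,2.1,0, 0,0,8.7,3.7,0, 0,0,0,0,0]'
python3 - <<'E'
from h import *
p=wheel("scene");q=wheel("side")
o=r.get_obs();t=o["tcp_pos"][:2]-C;print("tcp",o["tcp_pos"].round(4),"ang",np.degrees(np.arctan2(t[1],t[0])).round(1),np.hypot(*t).round(4),o["contact_force"].round(1))
cv2.imwrite("pics/d.png",np.hstack([cv2.resize(p[150:300,240:440],(400,300)),cv2.resize(q[170:320,230:430],(400,300))])[:,:,::-1])
E
```

```text
clock: 6.18
tcp_pos: [0.6096, -0.0112, 0.1204]
orientation: [2.221, -0.002, -2.222]
contact_force: [-0.8, -0.0, 0.5]
grip_width: 0.0001
scene handle ang/r all (152, np.float64(-57.4), np.float64(52.1)) top (54, np.float64(-55.7), np.float64(50.3))
side handle ang/r all (392, np.float64(-50.3), np.float64(55.0)) top (79, np.float64(-46.1), np.float64(54.9))
tcp [ 0.6097 -0.01    0.1204] ang -28.9 0.0538 [-0.2  0.2 -0.1]
```

View pics/d.png

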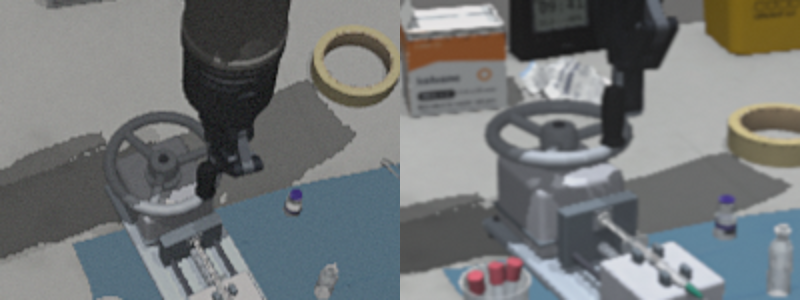

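The handle (left crop (207,180), right crop (612,118)) now stands at about −57°, with the fingers trailing it by 28° and no notable force. I'll keep pushing.

```bash
python3 -m pendant '[0,0,7.9,5.1,0, 0,0,6.9,6.4,0, 0,0,5.7,7.5,0, 0,0,4.3,8.4,0, 0,0,2.8,9,0, 0,0,1.1,9.3,0, 0,0,-0.5,9.4,0, 0,0,-2.1,9.2,0, 0,0,-3.7,8.7,0, 0,0,-5.1,7.9,0, 0,0,-6.4,6.9,0, 0,0,-7.5,5.7,0, 0,0,-8.4,4.3,0, 0,0,-9,2.8,0, 0,0,0,0,0]'
python3 - <<'E'
from h import *
p=wheel("scene");q=wheel("side")
o=r.get_obs();t=o["tcp_pos"][:2]-C;print("tcp",o["tcp_pos"].round(4),"ang",np.degrees(np.arctan2(t[1],t[0])).round(1),np.hypot(*t).round(4),o["contact_force"].round(1))
cv2.imwrite("pics/e.png",np.hstack([cv2.resize(p[150:300,240:440],(400,300)),cv2.resize(q[170:320,230:430],(400,300))])[:,:,::-1])
E
```

```text
clock: 8.15
tcp_pos: [0.509, 0.006, 0.1203]
orientation: [2.22, 0.004, -2.221]
contact_force: [-0.0, 0.6, 0.1]
grip_width: -0.0002
scene handle ang/r all (8, np.float64(-167.0), np.float64(66.3)) top (2, np.float64(-163.4), np.float64(65.6))
side handle ang/r all (183, np.float64(-158.1), np.float64(58.3)) top (48, np.float64(-158.6), np.float64(58.5))
tcp [0.5093 0.005  0.1203] ang -168.3 0.0544 [ 0.5  0.1 -0.3]
```

View pics/e.png

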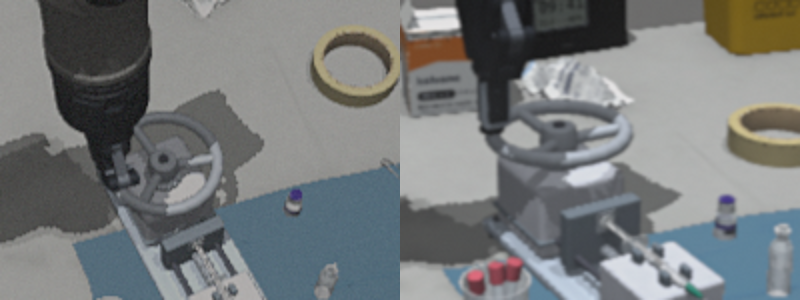

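The handle is hidden behind the gripper, but the spokes and pusher have advanced. I'll go to −268° and stop short of the end to measure.

```bash
python3 -m pendant '[0,0,-9.3,1.1,0, 0,0,-9.4,-0.5,0, 0,0,-9.2,-2.1,0, 0,0,-8.7,-3.7,0, 0,0,-7.9,-5.1,0, 0,0,-6.9,-6.4,0, 0,0,-5.7,-7.5,0, 0,0,-4.3,-8.4,0, 0,0,-2.8,-9,0, 0,0,-1.1,-9.3,0, 0,0,0,0,0]'
python3 - <<'E'
from h import *
p=wheel("scene");q=wheel("side")
o=r.get_obs();t=o["tcp_pos"][:2]-C;print("tcp",o["tcp_pos"].round(4),"ang",np.degrees(np.arctan2(t[1],t[0])).round(1),np.hypot(*t).round(4),o["contact_force"].round(1))
cv2.imwrite("pics/f.png",np.hstack([cv2.resize(p[150:300,240:440],(400,300)),cv2.resize(q[170:320,230:430],(400,300))])[:,:,::-1])
E
```

```text
clock: 9.62
tcp_pos: [0.5617, 0.0699, 0.1206]
orientation: [-2.224, -0.001, 2.219]
contact_force: [0.3, 0.3, 0.0]
grip_width: -0.0003
scene handle ang/r all (56, np.float64(89.0), np.float64(46.9)) top (14, np.float64(75.3), np.float64(51.9))
side handle ang/r all (401, np.float64(82.0), np.float64(46.7)) top (90, np.float64(85.1), np.float64(47.9))
tcp [0.5608 0.0698 0.1205] ang 91.9 0.0538 [-0.2 -0.2 -0.4]
```

View pics/f.png

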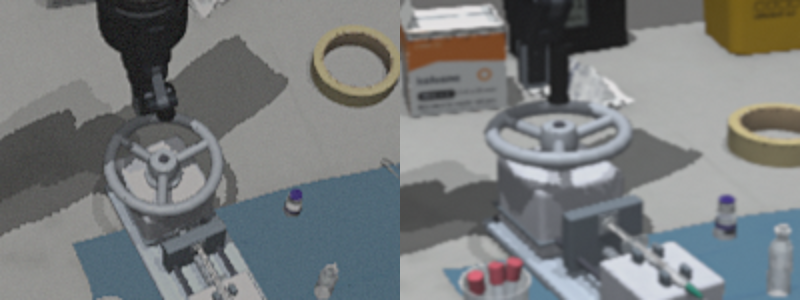

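```bash
python3 -m pendant '[0,0,0.5,-9.4,0, 0,0,2.1,-9.2,0, 0,0,1.4,-3.5,0, 0,0,0,0,0, 0,0,-2,8,0, 0,-20,-2,4,0, 0,-30,0,0,0, 0,-30,0,0,0, 0,-10,0,0,0]'
python3 - <<'E'
from h import *
p=wheel("scene");q=wheel("side")
o=r.get_obs();t=o["tcp_pos"][:2]-C;print("tcp",o["tcp_pos"].round(4),"ang",np.degrees(np.arctan2(t[1],t[0])).round(1),np.hypot(*t).round(4),o["contact_force"].round(1))
cv2.imwrite("pics/g.png",np.hstack([cv2.resize(p[150:300,240:440],(400,300)),cv2.resize(q[170:320,230:430],(400,300))])[:,:,::-1])
E
```

```text
clock: 10.85
tcp_pos: [0.5713, 0.0705, 0.2136]
orientation: [2.227, 0.002, -2.216]
contact_force: [-0.6, 0.8, -0.1]
grip_width: 0.0
scene handle ang/r all (115, np.float64(41.8), np.float64(49.8)) top (37, np.float64(43.2), np.float64(52.5))
side handle ang/r all (188, np.float64(42.0), np.float64(50.8)) top (31, np.float64(44.2), np.float64(53.1))
tcp [0.5708 0.0701 0.2119] ang 81.4 0.0547 [-0.4  0.  -0. ]
```

View pics/g.png

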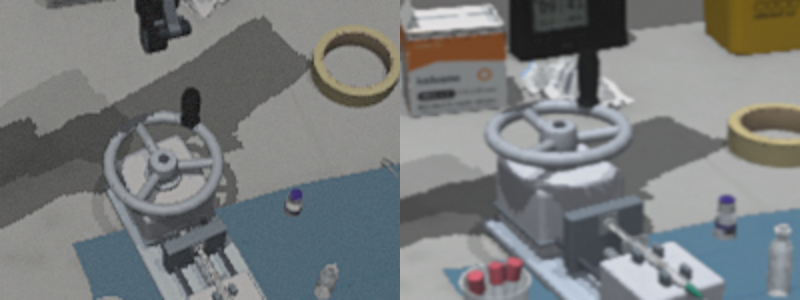

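The handle (left crop (191,107), right crop (588,80)) reads 43.7°, against 33.7° at the start by the same measure, so about 10° remain. I'll go back down, push 10° more, and retreat.

```bash
python3 -m pendant '[0,20,0,0,0, 0,30,0,0,0, 0,30,0,0,0, 0,10,0,0,0, 0,0,2,-4,0, 0,0,2,-8,0, 0,0,2.1,-4.3,0, 0,0,2.2,-4.1,0, 0,0,0,0,0, 0,0,0,0,0, 0,0,-4,7,0, 0,-10,-4,8,0, 0,-30,0,0,0, 0,-30,0,0,0, 0,-30,0,0,0, 0,0,0,0,0]'
python3 - <<'E'
from h import *
p=wheel("scene");q=wheel("side")
o=r.get_obs();print("tcp",o["tcp_pos"].round(4),o["contact_force"].round(1))
for n in("vial","ampoule","tube_cup"):
    print(n,[(np.round(x["location"],3).tolist(),round(x["score"],2)) for x in nets.look_for(n,"side")[:1]])
cv2.imwrite("pics/i.png",np.hstack([cv2.resize(p[150:300,240:440],(400,300)),cv2.resize(q[170:320,230:430],(400,300))])[:,:,::-1])
E
```

```text
clock: 12.95
tcp_pos: [0.5768, 0.0705, 0.2236]
orientation: [2.227, 0.002, -2.215]
contact_force: [-0.7, -0.5, -1.4]
grip_width: -0.0001
scene handle ang/r all (116, np.float64(31.1), np.float64(50.2)) top (39, np.float64(33.3), np.float64(53.1))
side handle ang/r all (186, np.float64(31.4), np.float64(51.0)) top (31, np.float64(34.0), np.float64(53.1))
tcp [0.5751 0.0697 0.2206] [ 0.6  0.4 -0.2]
vial [([0.687, -0.023, 0.024], 0.48)]
ampoule [([0.689, -0.124, 0.038], 0.93)]
tube_cup [([0.469, -0.116, 0.043], 0.79)]
```

View pics/i.png

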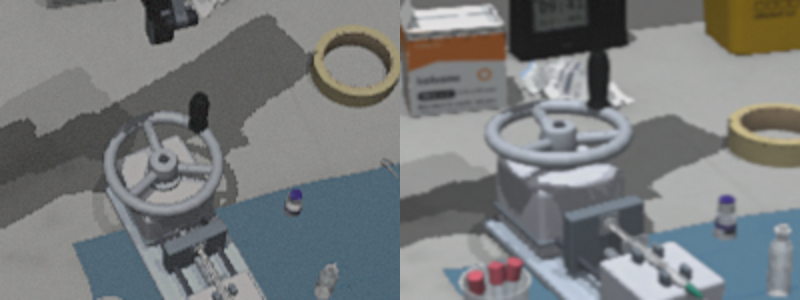

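The handle reads 33.3° and 34.0° (left crop (199,110), right crop (598,80)), the same as at the start. The bystanders haven't moved and the gripper is clear.

```bash
python3 -c "
from bench import r
print(r.hand_in())"
```

```text
the job is handed in; nothing more can be done
None
```

I pushed the doser's wheel one full turn clockwise by its handle, using the shut fingertips, then backed the gripper off and up and handed the job in at about 13 s.

- **Handle position:** at the end it reads 33.3° in the scene view and 34.0° in the side view. Those are the same readings as before the push, so the turn is within about 1° of exact. I stopped about 10° short to measure, then finished with a small second push.
- **Forces and contact:** force readings between moves stayed under about 2 N. I saw no contact with the pusher block or the syringe.
- **Bystanders:** the ampoule and the cup of tubes are within 3 mm of where they started, inside the network's accuracy of about 4 mm. The vial matches within 2 mm, but its detection score was low (0.5). It stands upright in the last picture.

Nothing failed. The handle was hidden behind the gripper for part of the turn, so those mid-turn angle readings were unreliable. I went by the visible spokes and pusher there.

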